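# Find and take up the soft tension leaf on the cheese portioner's wire head

### The arm

A 7-joint arm with a two-finger parallel gripper is mounted at the origin on a cart in front of the work surface, level with it; the furniture and walls round the work are solid. World frame = base frame: x ahead of the robot, y to its left, z up, the work surface at z = 0. Lengths are in m, angles in rad, forces in N, time in s.
With the tool pointing down it reaches from about 0.35 to 0.9 m from the base axis. Payload 8.1 kg.
Tool frame: the origin (TCP) lies midway between the tips of the shut fingers; the grasp point (between the pads) lies arm.tcp_to_grasp behind it (arm.tcp_to_grasp is the distance from the TCP to the grasp point, in m); z points along the fingers, y is the line along which they close (so a half turn about z gives the same grasp; the last joint's range is limited). The gripper opens to 92 mm and grips with 3 to 60 N. Pads are 19 mm wide; open, the fingers measure 130 mm over their backs; the gripper's body (75 mm by 190 mm) begins 47 mm behind the grasp point.
Start: joints at [-1.282, 0.434, 0.025, 1.573, -0.012, 1.134, -0.075], TCP at [0.239, 0.578, 0.227] pointing down, gripper open.
Joint ranges: [-2.62, 2.62], [-0.44, 2.09], [-1.27, 1.32], [0.08, 2.57], [-1.32, 4.46], [0.12, 2], [-2.74, 2.74]. Speed limits (rad/s): [2.22, 2.22, 3.01, 3.01, 3.14, 3.14, 3.14].

### API

Orientations are given as a rotation vector (axis times angle).
In Python, from cell import observe, get_image, arm gives the robot as it stands. The module is installed in compiled form; this text tells all that it offers.
- The arm moves only by the tool drive_tool, never from a script. Its argument "steps" is a list of rows, each a list of 5 numbers: the closure, from 0 (fully open) to 1 (shut), then the shift along the world's x, y, z in mm, then the turn about the world's z in rad. In form: [[hand, x, y, z, roll], ...]. A call has 1 to 20 rows; each row shifts and turns the commanded pose from where the row before left it; what a row does not reach is not made up. A row lasts 1/12 s, in which the tool goes at most 41.7 mm and 7.16 degrees, less where a joint would pass 70% of its speed; a pose out of reach is approached as far as the arm can. A call with a gripper value outside its range is refused whole. The fingers move at their own pace and stop on an object; "grip_force" is the grip in N (left out, the last holds). Time passes only in rows, so rows that do not move let the fingers close. It gives the time, the measured TCP pose, the force, the opening and the grip force at its end, in the units of the state.
- observe(): the state, without advancing time (a new reading comes with each control period).
- get_image(name): name is "scene" or "top" or "wrist"; returns a dict with "image" (384x512x3 uint8, red, green, blue), "vfov" (degrees; the focal length in pixels is half the picture's height over the tangent of half this angle, whatever the lens; pixels are square), "cx", "cy" (the principal point, pixels), "k1" (the pictures are not rectified: a ray, as slopes to the right and down, at radius r is drawn at 1 + k1 r^2 times it, then the intrinsics apply), "xyz" and "attitude" of the camera in the world. Camera axes: x right, y down, z forward; pixel columns grow to the right and rows downward; lengths in m; the calibration is good to about 2 mm. A picture is of the moment at which its call begins. There is no depth.
- arm.sign_off(): hands the job in; it is judged then, once.
The state is a dict: "clock": time; "joints": joint angles; "dq": joint speeds; "joint_efforts": joint torques, N m; "position": TCP position; "ee_rot": TCP orientation; "force": force on the tool from outside, world axes, zero at the start; "ft_torque": the same for the moment, N m; "width": opening from 0.0 (shut) to 1.0 (fully open); "gripper_force": force on a finger pad.
Only numpy, scipy, OpenCV 4.12 (cv2) and the standard library are available. Lean on these libraries where they do the work, as an engineer would, in place of code of your own. Each camera call takes 0.05 s, during which the arm holds its last target. There are 200 camera calls.

### The job

One of the three spring leaves on this wire-tension head of the cheese portioner has gone soft: with the wires off, work from left to right, press the wire bar near each leaf's free end down until the leaf just meets its rubber stop, stay a moment to feel how hard it pushes back, and let it up. Then take up the softest leaf by turning its wing knob clockwise all the way, leave the other two knobs alone, and press that leaf to its stop once more to check that it now pushes back like the others. Never crush a leaf onto its stop, disturb nothing standing round the head, and finish with all leaves free.

Things in the scene. Friction and masses are not known exactly. Their poses are not given: they have to be found in the camera images.
- head: Wire-tension head of the cheese portioner, fixed: aluminium plate 212 x 290 mm (x -128 to +84, y -145 to +145 mm), its top 16 mm above the worktop, steel side cheeks 36 mm high. On it three like spring units side by side at y = +80, 0, -80 mm. Origin at worktop height; x to the back (away from the robot), y to the robot's left, z up. Place and yaw (to 0.2 rad) vary.
- unit_a: One of three like spring units, in any of the three places; axes as the head's. Origin on the plate's top. Dark bracket at x +11 to +61 mm, 44 mm high, with a wing knob on its bridge; out of it a steel leaf 28 mm wide, 2.5 mm thick, reaches free toward the robot to x = -109 mm, underside at z = 26 mm. Below its bar (x = -85 mm) a rubber bump stop 13 mm high: free travel 13 mm.
- leaf_a: That unit's leaf with its wire bar; origin at its root. At the bar a sound leaf pushes back 0.8 to 0.9 N per mm (about 11 N on meeting the stop), the soft one about half. Taken up by its knob the soft one also meets the stop at about 11 N; a sound one would then need over 20 N. The rubber stop is far stiffer, about 6 N per mm. More than 26 N bends a leaf for good.
- bar_a (a point): Top centre of the dark steel wire bar (round pin 9 mm thick, 24 mm long, lying across the leaf, its top 9.5 mm above the leaf) near the leaf's free end: press here. 38 mm above the unit's origin (54 mm above the worktop) at rest, 25 mm above the unit's origin when the leaf just meets its stop. Turning the knob fully raises the resting bar by 13 mm.
- knob_a (a joint): Angle of that unit's black tension knob, rad: 0 slack (wing along the unit's x, in line with the leaf), grows clockwise seen from above, 1.4 fully taken up at its end; stays where left, takes about 0.2 N m. It tips the leaf's root, so the leaf's free end rises.
- wing_a (a point): Top centre of that knob's wing, on the knob's axis (unit x = +44 mm, y = 0), 74 mm above the unit's origin (90 mm above the worktop). Wing 46 mm long, 11 mm thick, 24 mm tall, on a round hub 24 mm across whose top is 22 mm below this point. Its x axis runs along the wing and turns with the knob.
- unit_b: One of three like spring units, in any of the three places; axes as the head's. Origin on the plate's top. Dark bracket at x +11 to +61 mm, 44 mm high, with a wing knob on its bridge; out of it a steel leaf 28 mm wide, 2.5 mm thick, reaches free toward the robot to x = -109 mm, underside at z = 26 mm. Below its bar (x = -85 mm) a rubber bump stop 13 mm high: free travel 13 mm.
- leaf_b: That unit's leaf with its wire bar; origin at its root. At the bar a sound leaf pushes back 0.8 to 0.9 N per mm (about 11 N on meeting the stop), the soft one about half. Taken up by its knob the soft one also meets the stop at about 11 N; a sound one would then need over 20 N. The rubber stop is far stiffer, about 6 N per mm. More than 26 N bends a leaf for good.
- bar_b (a point): Top centre of the dark steel wire bar (round pin 9 mm thick, 24 mm long, lying across the leaf, its top 9.5 mm above the leaf) near the leaf's free end: press here. 38 mm above the unit's origin (54 mm above the worktop) at rest, 25 mm above the unit's origin when the leaf just meets its stop. Turning the knob fully raises the resting bar by 13 mm.
- knob_b (a joint): Angle of that unit's black tension knob, rad: 0 slack (wing along the unit's x, in line with the leaf), grows clockwise seen from above, 1.4 fully taken up at its end; stays where left, takes about 0.2 N m. It tips the leaf's root, so the leaf's free end rises.
- wing_b (a point): Top centre of that knob's wing, on the knob's axis (unit x = +44 mm, y = 0), 74 mm above the unit's origin (90 mm above the worktop). Wing 46 mm long, 11 mm thick, 24 mm tall, on a round hub 24 mm across whose top is 22 mm below this point. Its x axis runs along the wing and turns with the knob.
- unit_c: One of three like spring units, in any of the three places; axes as the head's. Origin on the plate's top. Dark bracket at x +11 to +61 mm, 44 mm high, with a wing knob on its bridge; out of it a steel leaf 28 mm wide, 2.5 mm thick, reaches free toward the robot to x = -109 mm, underside at z = 26 mm. Below its bar (x = -85 mm) a rubber bump stop 13 mm high: free travel 13 mm.
- leaf_c: That unit's leaf with its wire bar; origin at its root. At the bar a sound leaf pushes back 0.8 to 0.9 N per mm (about 11 N on meeting the stop), the soft one about half. Taken up by its knob the soft one also meets the stop at about 11 N; a sound one would then need over 20 N. The rubber stop is far stiffer, about 6 N per mm. More than 26 N bends a leaf for good.
- bar_c (a point): Top centre of the dark steel wire bar (round pin 9 mm thick, 24 mm long, lying across the leaf, its top 9.5 mm above the leaf) near the leaf's free end: press here. 38 mm above the unit's origin (54 mm above the worktop) at rest, 25 mm above the unit's origin when the leaf just meets its stop. Turning the knob fully raises the resting bar by 13 mm.
- knob_c (a joint): Angle of that unit's black tension knob, rad: 0 slack (wing along the unit's x, in line with the leaf), grows clockwise seen from above, 1.4 fully taken up at its end; stays where left, takes about 0.2 N m. It tips the leaf's root, so the leaf's free end rises.
- wing_c (a point): Top centre of that knob's wing, on the knob's axis (unit x = +44 mm, y = 0), 74 mm above the unit's origin (90 mm above the worktop). Wing 46 mm long, 11 mm thick, 24 mm tall, on a round hub 24 mm across whose top is 22 mm below this point. Its x axis runs along the wing and turns with the knob.
- mustard_jar: Glass jar with a red lid, 66 mm across, 100 mm tall, standing left of the head; origin under its centre. A bystander.
- block_1: Wrapped white cheese block, 113 x 65 x 48 mm, right of the head; origin in its underside. A bystander.
- fish_tin: Flat tin, 63 x 105 x 24 mm, in front of the head; origin under its centre. A bystander.
- wire_cutter: The shop's wire cutter, fixed, right of the head: oak board 357 x 220 mm with a steel bow and handle over it, up to about 175 mm above the worktop; pass over it well clear (fingertips above 0.25 m). Origin under its middle.

How it is judged:
On the way, in this order (a step that is already met when the one before it is completed fails the run):
1. the left leaf is pressed down to its stop (((y of unit_a in the frame of head above 0.04 m and z of bar_a in the frame of unit_a below 0.027 m) or (y of unit_b in the frame of head above 0.04 m and z of bar_b in the frame of unit_b below 0.027 m) or (y of unit_c in the frame of head above 0.04 m and z of bar_c in the frame of unit_c below 0.027 m))), for 0.2 s.
2. the middle leaf is pressed down to its stop (((y of unit_a in the frame of head between -0.04 and 0.04 m and z of bar_a in the frame of unit_a below 0.027 m) or (y of unit_b in the frame of head between -0.04 and 0.04 m and z of bar_b in the frame of unit_b below 0.027 m) or (y of unit_c in the frame of head between -0.04 and 0.04 m and z of bar_c in the frame of unit_c below 0.027 m))), for 0.2 s.
3. the right leaf is pressed down to its stop (((y of unit_a in the frame of head below -0.04 m and z of bar_a in the frame of unit_a below 0.027 m) or (y of unit_b in the frame of head below -0.04 m and z of bar_b in the frame of unit_b below 0.027 m) or (y of unit_c in the frame of head below -0.04 m and z of bar_c in the frame of unit_c below 0.027 m))), for 0.2 s.
4. a leaf with its knob fully turned is pressed to its stop and needs less than 18 N for that, so it is the soft one (((value of joint knob_a above 1.2 rad and z of bar_a in the frame of unit_a below 0.027 m and contact force between leaf_a and the fingers below 18 N) or (value of joint knob_b above 1.2 rad and z of bar_b in the frame of unit_b below 0.027 m and contact force between leaf_b and the fingers below 18 N) or (value of joint knob_c above 1.2 rad and z of bar_c in the frame of unit_c below 0.027 m and contact force between leaf_c and the fingers below 18 N))), for 0.1 s.
At the end, for the whole second after the job is handed in: One knob, that of the softest leaf, is fully turned (more than 1.2 of its 1.4 rad), the other two are where they were (less than 0.2 rad), all three leaves are free (bars more than 35 mm above their unit's origin), and the jar, the block and the tin stand upright within 20 mm of where they stood (((value of joint knob_a above 1.2 rad and value of joint each of knob_b, knob_c below 0.2 rad) or (value of joint knob_b above 1.2 rad and value of joint each of knob_a, knob_c below 0.2 rad) or (value of joint knob_c above 1.2 rad and value of joint each of knob_a, knob_b below 0.2 rad)) and z of bar_a in the frame of unit_a above 0.035 m and z of bar_b in the frame of unit_b above 0.035 m and z of bar_c in the frame of unit_c above 0.035 m and distance of each of mustard_jar, block_1, fish_tin from where it was at the start of the episode below 0.02 m and angle between each of mustard_jar, block_1, fish_tin's own z axis and vertical below 0.2 rad); the robot touches nothing.
It fails at once if a leaf is pressed with more than 26 N (contact force between any of leaf_a, leaf_b, leaf_c and the fingers above 26 N).
It fails at once if more than one knob is turned (value of joint each of knob_a, knob_b above 0.4 rad or value of joint each of knob_a, knob_c above 0.4 rad or value of joint each of knob_b, knob_c above 0.4 rad).
It fails at once if a bystander is knocked over or shoved (distance of any of mustard_jar, block_1, fish_tin from where it was at the start of the episode above 0.03 m).
It also fails if it takes over 72 s, if anything falls off the work surface, if the arm or the gripper's body presses on something with over 40 N, if the wrist force passes 120 N, or if a joint passes its speed limit or range.

## Working session

There is one attempt and no reset: what is moved stays moved. The work goes in short steps, Python scripts to look and compute and a tool call to move; the robot and the scene stay as the last step left them, time stands still between calls to the robot, and variables do not carry over. Pictures are saved under pics/ and viewed, at most 10 in all, crops included, and the job is handed in when it is done.

Besides the shell and the picture viewer there is one more tool, called after ">>>" as name([rows], argument=value, ...), one row to a line, values as JSON. drive_tool: Moves the arm, as the interface text tells. Its arguments: {"type":"object","properties":{"steps":{"type":"array"},"grip_force":{"type":"number"}},"required":["steps"]}

```bash
mkdir -p pics
cat > h.py <<'E'
import numpy as np, cv2
from scipy.spatial.transform import Rotation as R
from cell import observe, get_image, arm
def K(d):
    f=d['image'].shape[0]/2/np.tan(np.radians(d['vfov'])/2)
    return np.array([[f,0,d['cx']],[0,f,d['cy']],[0,0,1.]]), np.array([d['k1'],0,0,0,0.])
def rot(a):
    a=np.array(a,float); return a if a.shape==(3,3) else R.from_rotvec(a).as_matrix()
def cast(d,uv,z):
    k,D=K(d); p=cv2.undistortPoints(np.array(uv,float).reshape(-1,1,2),k,D).reshape(-1,2)
    r=np.c_[p,np.ones(len(p))]@rot(d['attitude']).T; o=np.array(d['xyz'])
    return o+r*((z-o[2])/r[:,2])[:,None]
def save(d,n): cv2.imwrite('pics/'+n,d['image'][:,:,::-1])
E
python3 - <<'E'
from h import *
import pickle
for n in ['top','scene']:
    d=get_image(n); save(d,n+'0.png'); pickle.dump(d,open(n+'.pkl','wb')); print(n,d['vfov'],d['k1'],d['xyz'],d['attitude'])
s=observe(); print(s,arm.tcp_to_grasp)
E
```

```text
top 42.94128076478456 0.020235374045516133 [ 0.35751797 -0.09089616  1.66904716] [-2.15688877  2.15210621 -0.12317762]
scene 42.23149875836036 -0.14061558356219273 [-0.11740508 -1.03501889  1.08321082] [-2.19965988  0.68589828 -0.32974414]
{'clock': 0.1, 'joints': array([-1.28161938,  0.4351243 ,  0.02494455,  1.57399791, -0.01155461,
        1.13401747, -0.07507433]), 'dq': array([-0.00074976, -0.00211142,  0.00066624, -0.00259035,  0.00028059,
        0.00107116, -0.00091988]), 'joint_efforts': array([ 2.34175357e-03, -6.69127250e+01,  9.87246595e-01, -3.15144289e+01,
       -6.07185136e-02,  3.75066698e-02,  9.11350662e-05]), 'position': array([0.23851618, 0.57719946, 0.22604432]), 'ee_rot': array([-6.11447444e-01, -3.08139368e+00,  2.19608517e-03]), 'force': array([ 0.02497557,  0.22574469, -0.26464276]), 'ft_torque': array([ 0.02184748,  0.00116684, -0.01803085]), 'gripper_force': 0.0, 'width': 0.9983622420740682} 0.0188
```

View pics/top0.png

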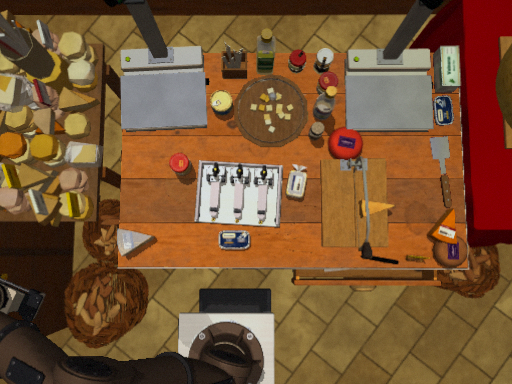

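View pics/scene0.png

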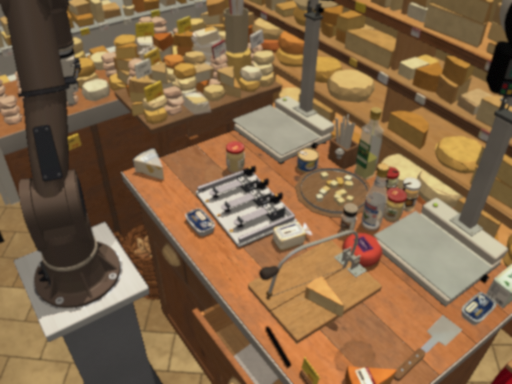

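The top view shows the head at about (240,194), with three leaves running down the picture towards the robot. The jar is at (179,162), the block at (297,182) and the tin at (235,240). I'll enlarge the head.

Run:
```python
from h import *
import pickle
d=pickle.load(open('top.pkl','rb'))
im=d['image'][145:255,165:315]
cv2.imwrite('pics/crop.png',cv2.resize(im,None,fx=5,fy=5,interpolation=cv2.INTER_CUBIC)[:,:,::-1])
```

```text
(no output)
```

View pics/crop.png

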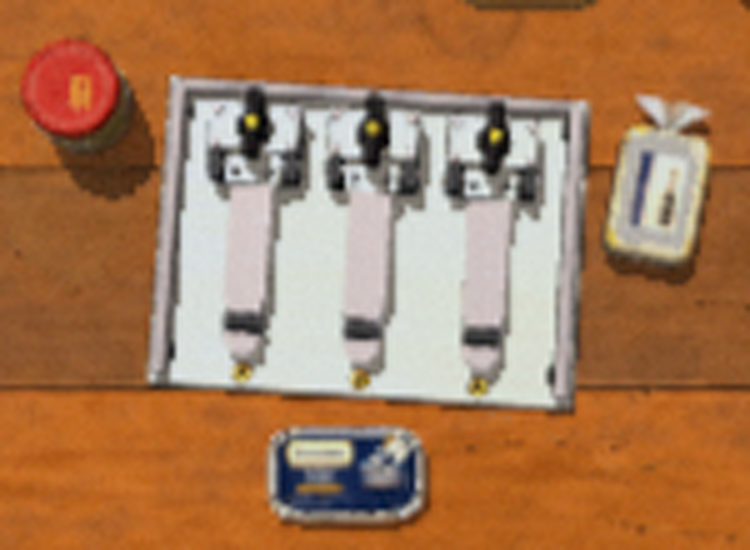

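The crop shows the bars at crop pixels (245,321), (362,328) and (483,336). The yellow wing centres are at (252,121), (374,128) and (496,135).

Run:
```python
from h import *
import pickle
d=pickle.load(open('top.pkl','rb'))
f=lambda l:(np.array(l)+.5)/5-.5+[165,145]
b=cast(d,f([(245,321),(362,328),(483,336)]),.054); k=cast(d,f([(252,121),(374,128),(496,135)]),.09)
np.set_printoptions(precision=4,suppress=True)
print(b,k); v=k-b; print(np.linalg.norm(v[:,:2],axis=1),np.arctan2(v[:,1],v[:,0]))
w=k[0]-k[2]; print(np.linalg.norm(w[:2]),np.arctan2(-w[0],w[1]),np.arctan2(-(b[0]-b[2])[0],(b[0]-b[2])[1]))
# fit model
yaw=None
L=np.array([[-.085,y] for y in (.08,0,-.08)]+[[.044,y] for y in (.08,0,-.08)]); W=np.r_[b,k][:,:2]
c=L-L.mean(0); e=W-W.mean(0); th=np.arctan2((c[:,0]*e[:,1]-c[:,1]*e[:,0]).sum(),(c*e).sum())
M=np.array([[np.cos(th),-np.sin(th)],[np.sin(th),np.cos(th)]]); o=W.mean(0)-M@L.mean(0)
print('yaw',th,'o',o); print(L@M.T+o, W-(L@M.T+o))
print(rot(observe()['ee_rot']))
print(cast(d,f([(347,475),(270,475),(72,90)]),.024))
```

```text
[[ 0.4957  0.0389  0.054 ]
 [ 0.4911 -0.0388  0.054 ]
 [ 0.486  -0.1191  0.054 ]] [[ 0.6241  0.033   0.09  ]
 [ 0.6196 -0.0471  0.09  ]
 [ 0.6151 -0.127   0.09  ]]
[0.1286 0.1287 0.1293] [-0.0465 -0.0644 -0.0614]
0.16021788510490748 -0.05659858222666301 -0.06106268889800565
yaw -0.058141833151993054 o [ 0.5757 -0.0445]
[[ 0.4955  0.0403]
 [ 0.4909 -0.0396]
 [ 0.4862 -0.1195]
 [ 0.6243  0.0328]
 [ 0.6197 -0.0471]
 [ 0.615  -0.127 ]] [[ 0.0001 -0.0013]
 [ 0.0003  0.0008]
 [-0.0002  0.0004]
 [-0.0002  0.0002]
 [-0.0001  0.    ]
 [ 0.0001 -0.    ]]
[[-0.9242  0.3818 -0.0004]
 [ 0.3818  0.9242 -0.0013]
 [-0.0002 -0.0014 -1.    ]]
[[ 0.3947 -0.0283  0.024 ]
 [ 0.3946  0.0234  0.024 ]
 [ 0.6566  0.1616  0.024 ]]
```

>>> drive_tool([
  [1,12.8,-26.8,0,0.0167],
  [1,12.8,-26.8,0,0.0167],
  [1,12.8,-26.8,0,0.0167],
  [1,12.8,-26.8,0,0.0167],
  [1,12.8,-26.8,0,0.0167],
  [1,12.8,-26.8,0,0.0167],
  [1,12.8,-26.8,0,0.0167],
  [1,12.8,-26.8,0,0.0167],
  [1,12.8,-26.8,0,0.0167],
  [1,12.8,-26.8,0,0.0167],
  [1,12.8,-26.8,0,0.0167],
  [1,12.8,-26.8,0,0.0167],
  [1,12.8,-26.8,0,0.0167],
  [1,12.8,-26.8,0,0.0167],
  [1,12.8,-26.8,0,0.0167],
  [1,12.8,-26.8,0,0.0167],
  [1,12.8,-26.8,0,0.0167],
  [1,12.8,-26.8,0,0.0167],
  [1,12.8,-26.8,0,0.0167],
  [1,12.8,-26.8,0,0.0167],
], grip_force=10)

```text
clock: 1.77
position: [0.4949, 0.0402, 0.2266]
ee_rot: [-0.09, -3.14, 0.0]
force: [0.6, 0.9, 0.8]
width: 0.005
gripper_force: 0.0
```

>>> drive_tool([
  [1,0,0,-10,0],
  [1,0,0,-20,0],
  [1,0,0,-20,0],
  [1,0,0,-10,0],
  [1,0,0,0,0],
])

```text
clock: 2.18
position: [0.493, 0.0416, 0.1646]
ee_rot: [-0.091, -3.136, 0.002]
force: [-0.8, 0.7, 0.3]
width: 0.006
gripper_force: 0.0
```

Run:
```python
from h import *
d=get_image('wrist'); save(d,'w1.png'); s=observe()
print(s['position'],s['joints'],s['force'],s['width'],d['xyz'],rot(s['ee_rot']))
k,D=K(d); P=np.array([[.4955,.0403,.054],[.6243,.0328,.09],s['position']])
A=rot(d['attitude']); print(cv2.projectPoints(P,cv2.Rodrigues(A.T)[0],-A.T@np.array(d['xyz']),k,D)[0].reshape(-1,2))
```

```text
[0.49384203 0.04167812 0.16597805] [-0.39900667  0.29296777  0.2593139   1.97495321 -0.09535983  0.88766373
  1.42324949] [ 0.38029788 -0.30024659  0.7180995 ] 0.0052344991200443365 [0.41604965 0.04718248 0.32339743] [[-9.98329907e-01  5.77192197e-02 -2.42669944e-03]
 [ 5.77207688e-02  9.98332602e-01 -5.73172064e-04]
 [ 2.38957012e-03 -7.12285771e-04 -9.99996891e-01]]
[[255.00239651 194.5881062 ]
 [255.14204507 320.82899829]
 [255.68546669 240.76020163]]
```

View pics/w1.png

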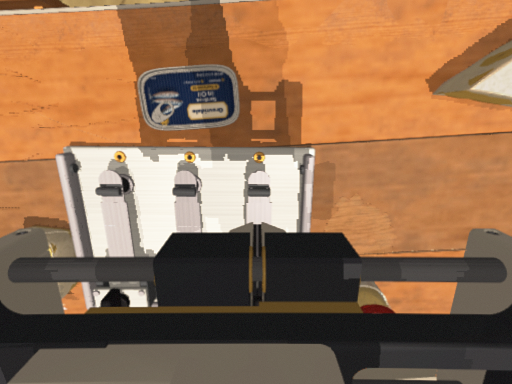

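The wrist view shows the bars at about (259,189), (186,190) and (110,189). The projection put the left bar at (255,194.6), so I'll compare the two in mm.

Run:
```python
from h import *
d=get_image('wrist')
print(cast(d,[(259,189),(186,190),(110,189.5)],.052).round(4),d['xyz'],observe()['position'])
# gray dark blobs
g=d['image'].max(2)[165:215,85:285]
m=(g<70).astype(np.uint8); n,_,st,c=cv2.connectedComponentsWithStats(m)
for i in range(1,n):
    if st[i,4]>40: print(c[i]+[85,165],st[i])
```

```text
[[ 0.4916  0.045   0.052 ]
 [ 0.4881 -0.0328  0.052 ]
 [ 0.4828 -0.1129  0.052 ]] [0.41662388 0.04723117 0.32463075] [0.49461416 0.04174917 0.16689875]
[125.46052632 183.28947368] [37 11  8 15 76]
[111.86363636 186.86363636] [17 19 20 10 66]
[185.98876404 186.20224719] [89 19 22  9 89]
[258.36 186.6 ] [164  20  20   5  75]
```

The two views agree to about 4 mm, and the TCP sits between them over the left bar. I'll descend.

>>> drive_tool([
  [1,0,0,-15,0],
  [1,0,0,-30,0],
  [1,0,0,-30,0],
  [1,0,0,-20,0],
  [1,0,0,-8,0],
  [1,0,0,-2,0],
  [1,0,0,0,0],
  [1,0,0,0,0],
])

```text
clock: 2.95
position: [0.4958, 0.0418, 0.0631]
ee_rot: [0.091, 3.138, 0.001]
force: [-0.1, 0.7, -0.6]
width: 0.007
gripper_force: 0.0
```

>>> drive_tool([
  [1,0,0,-2,0],
  [1,0,0,-2,0],
  [1,0,0,-2,0],
  [1,0,0,-2,0],
  [1,0,0,0,0],
  [1,0,0,0,0],
])

```text
clock: 3.45
position: [0.4948, 0.0417, 0.0537]
ee_rot: [0.091, 3.14, 0.0]
force: [0.6, 0.2, 0.3]
width: 0.004
gripper_force: 0.3
```

>>> drive_tool([
  [1,0,0,-2,0],
  [1,0,0,-2,0],
  [1,0,0,0,0],
  [1,0,0,0,0],
])

```text
clock: 3.78
position: [0.4945, 0.0416, 0.0497]
ee_rot: [-0.091, -3.14, -0.0]
force: [-1.5, 1.2, 4.1]
width: 0.006
gripper_force: 1.7
```

>>> drive_tool([
  [1,0,0,-1,0],
  [1,0,0,-1,0],
  [1,0,0,-1,0],
  [1,0,0,0,0],
  [1,0,0,0,0],
])

```text
clock: 4.2
position: [0.4944, 0.0417, 0.0467]
ee_rot: [-0.091, -3.14, -0.0]
force: [-2.6, 0.1, 5.3]
width: 0.004
gripper_force: 2.7
```

>>> drive_tool([
  [1,0,0,-1,0],
  [1,0,0,-1,0],
  [1,0,0,0,0],
  [1,0,0,0,0],
])

```text
clock: 4.53
position: [0.4943, 0.0416, 0.0447]
ee_rot: [-0.091, -3.14, -0.0]
force: [-2.6, 0.8, 6.4]
width: 0.003
gripper_force: 3.3
```

>>> drive_tool([
  [1,0,0,-1,0],
  [1,0,0,-1,0],
  [1,0,0,0,0],
  [1,0,0,0,0],
])

```text
clock: 4.87
position: [0.4944, 0.0417, 0.0428]
ee_rot: [-0.091, -3.14, -0.0]
force: [-2.8, 0.1, 7.4]
width: 0.004
gripper_force: 3.9
```

>>> drive_tool([
  [1,0,0,-1,0],
  [1,0,0,0,0],
  [1,0,0,0,0],
])

```text
clock: 5.12
position: [0.4943, 0.0417, 0.0418]
ee_rot: [-0.091, -3.14, -0.0]
force: [-3.1, 0.6, 8.0]
width: 0.005
gripper_force: 4.2
```

>>> drive_tool([
  [1,0,0,-0.7,0],
  [1,0,0,0,0],
  [1,0,0,0,0],
])

```text
clock: 5.37
position: [0.4943, 0.0417, 0.0412]
ee_rot: [-0.091, -3.14, -0.0]
force: [-4.3, -0.8, 9.2]
width: 0.005
gripper_force: 4.4
```

>>> drive_tool([
  [1,0,0,-0.7,0],
  [1,0,0,0,0],
  [1,0,0,0,0],
])

```text
clock: 5.62
position: [0.4943, 0.0417, 0.0406]
ee_rot: [-0.091, -3.14, -0.0]
force: [-4.7, -0.8, 10.7]
width: 0.005
gripper_force: 5.4
```

>>> drive_tool([
  [1,0,0,-0.5,0],
  [1,0,0,0,0],
  [1,0,0,0,0],
])

```text
clock: 5.87
position: [0.4943, 0.0417, 0.0402]
ee_rot: [-0.091, -3.14, -0.0]
force: [-4.0, 0.1, 13.0]
width: 0.009
gripper_force: 6.3
```

>>> drive_tool([
  [1,0,0,0,0],
  [1,0,0,0,0],
  [1,0,0,0,0],
])

```text
clock: 6.12
position: [0.4944, 0.0417, 0.0402]
ee_rot: [-0.091, -3.14, -0.0]
force: [-4.9, 0.9, 12.5]
width: 0.006
gripper_force: 6.3
```

The stop engages at z≈0.041 with about 9 N. I'll lift and go to the middle leaf.

>>> drive_tool([
  [1,0,0,5,0],
  [1,0,0,15,0],
  [1,0,0,20,0],
  [1,-1.2,-20,0,0],
  [1,-1.2,-20,0,0],
  [1,-1.1,-20,0,0],
  [1,-1.2,-20,0,0],
  [1,0,0,-10,0],
  [1,0,0,-10,0],
  [1,0,0,-4,0],
  [1,0,0,0,0],
  [1,0,0,0,0],
])

```text
clock: 7.12
position: [0.4897, -0.0374, 0.0553]
ee_rot: [-0.089, -3.139, -0.0]
force: [0.7, -0.2, 0.4]
width: 0.009
gripper_force: 0.0
```

>>> drive_tool([
  [1,0,0,-2,0],
  [1,0,0,-2,0],
  [1,0,0,-2,0],
  [1,0,0,0,0],
  [1,0,0,0,0],
])

```text
clock: 7.53
position: [0.49, -0.0381, 0.0499]
ee_rot: [0.091, 3.14, 0.0]
force: [-1.4, 0.5, 2.3]
width: 0.006
gripper_force: 1.3
```

>>> drive_tool([
  [1,0,0,-1,0],
  [1,0,0,-1,0],
  [1,0,0,-1,0],
  [1,0,0,0,0],
  [1,0,0,0,0],
])

```text
clock: 7.95
position: [0.4899, -0.0384, 0.0468]
ee_rot: [-0.091, -3.14, -0.0]
force: [-3.4, 1.5, 4.8]
width: 0.007
gripper_force: 2.3
```

>>> drive_tool([
  [1,0,0,-1,0],
  [1,0,0,-1,0],
  [1,0,0,0,0],
  [1,0,0,0,0],
])

```text
clock: 8.28
position: [0.4898, -0.0383, 0.0449]
ee_rot: [-0.091, -3.14, -0.0]
force: [-2.3, 0.7, 5.8]
width: 0.005
gripper_force: 2.9
```

>>> drive_tool([
  [1,0,0,-1,0],
  [1,0,0,-1,0],
  [1,0,0,0,0],
  [1,0,0,0,0],
])

```text
clock: 8.62
position: [0.4898, -0.0383, 0.0429]
ee_rot: [-0.091, -3.14, -0.0]
force: [-2.4, 1.9, 7.1]
width: 0.002
gripper_force: 3.5
```

>>> drive_tool([
  [1,0,0,-1,0],
  [1,0,0,0,0],
  [1,0,0,0,0],
])

```text
clock: 8.87
position: [0.4898, -0.0383, 0.042]
ee_rot: [-0.091, -3.14, -0.0]
force: [-3.8, 0.9, 8.0]
width: 0.003
gripper_force: 3.8
```

>>> drive_tool([
  [1,0,0,-0.7,0],
  [1,0,0,0,0],
  [1,0,0,0,0],
])

```text
clock: 9.12
position: [0.4898, -0.0383, 0.0413]
ee_rot: [-0.091, -3.14, -0.0]
force: [-3.0, 1.2, 7.4]
width: 0.005
gripper_force: 4.0
```

>>> drive_tool([
  [1,0,0,-0.7,0],
  [1,0,0,0,0],
  [1,0,0,0,0],
])

```text
clock: 9.37
position: [0.4898, -0.0383, 0.0407]
ee_rot: [-0.091, -3.14, -0.0]
force: [-3.7, 1.3, 9.6]
width: 0.006
gripper_force: 4.8
```

>>> drive_tool([
  [1,0,0,-0.5,0],
  [1,0,0,0,0],
  [1,0,0,0,0],
])

```text
clock: 9.62
position: [0.4898, -0.0383, 0.0403]
ee_rot: [-0.091, -3.14, -0.0]
force: [-4.2, 1.7, 11.5]
width: 0.005
gripper_force: 5.7
```

>>> drive_tool([
  [1,0,0,0,0],
  [1,0,0,0,0],
  [1,0,0,0,0],
])

```text
clock: 9.87
position: [0.4898, -0.0383, 0.0403]
ee_rot: [-0.091, -3.14, -0.0]
force: [-4.4, 0.8, 12.1]
width: 0.008
gripper_force: 5.7
```

Same behaviour as the left leaf. Next, the right leaf.

>>> drive_tool([
  [1,0,0,5,0],
  [1,0,0,15,0],
  [1,0,0,20,0],
  [1,-1.2,-20,0,0],
  [1,-1.2,-20,0,0],
  [1,-1.1,-20,0,0],
  [1,-1.2,-20,0,0],
  [1,0,0,-10,0],
  [1,0,0,-10,0],
  [1,0,0,-4,0],
  [1,0,0,0,0],
  [1,0,0,0,0],
])

```text
clock: 10.87
position: [0.485, -0.1174, 0.0554]
ee_rot: [-0.089, -3.139, -0.001]
force: [-0.4, 0.1, -0.2]
width: 0.005
gripper_force: 0.0
```

>>> drive_tool([
  [1,0,0,-2,0],
  [1,0,0,-2,0],
  [1,0,0,-2,0],
  [1,0,0,0,0],
  [1,0,0,0,0],
])

```text
clock: 11.28
position: [0.4853, -0.1181, 0.05]
ee_rot: [0.09, 3.14, 0.0]
force: [-0.4, 0.0, 1.8]
width: 0.008
gripper_force: 0.8
```

>>> drive_tool([
  [1,0,0,-1,0],
  [1,0,0,-1,0],
  [1,0,0,-1,0],
  [1,0,0,0,0],
  [1,0,0,0,0],
])

```text
clock: 11.7
position: [0.4852, -0.1183, 0.0469]
ee_rot: [-0.091, -3.14, -0.0]
force: [-1.9, 0.9, 2.9]
width: 0.002
gripper_force: 1.4
```

>>> drive_tool([
  [1,0,0,-1,0],
  [1,0,0,-1,0],
  [1,0,0,0,0],
  [1,0,0,0,0],
])

```text
clock: 12.03
position: [0.4851, -0.1184, 0.0449]
ee_rot: [-0.091, -3.14, -0.0]
force: [-1.5, 0.7, 3.4]
width: 0.005
gripper_force: 1.8
```

>>> drive_tool([
  [1,0,0,-1,0],
  [1,0,0,-1,0],
  [1,0,0,0,0],
  [1,0,0,0,0],
])

```text
clock: 12.37
position: [0.4851, -0.1183, 0.0428]
ee_rot: [-0.091, -3.14, -0.0]
force: [-2.1, 0.9, 3.9]
width: 0.006
gripper_force: 2.1
```

>>> drive_tool([
  [1,0,0,-1,0],
  [1,0,0,0,0],
  [1,0,0,0,0],
])

```text
clock: 12.62
position: [0.4851, -0.1183, 0.0419]
ee_rot: [-0.091, -3.14, -0.0]
force: [-3.1, 1.9, 4.8]
width: 0.007
gripper_force: 2.3
```

The right leaf gives about half the force (2.3 against 4.0 on the pads), so it is the soft one.

>>> drive_tool([
  [1,0,0,-0.7,0],
  [1,0,0,-0.7,0],
  [1,0,0,0,0],
  [1,0,0,0,0],
])

```text
clock: 12.95
position: [0.4852, -0.1184, 0.0406]
ee_rot: [-0.091, -3.14, -0.0]
force: [-4.3, 1.2, 6.9]
width: 0.003
gripper_force: 3.6
```

>>> drive_tool([
  [1,0,0,-0.5,0],
  [1,0,0,0,0],
  [1,0,0,0,0],
  [1,0,0,0,0],
  [1,0,0,0,0],
])

```text
clock: 13.37
position: [0.4852, -0.1184, 0.0402]
ee_rot: [-0.091, -3.14, -0.0]
force: [-4.0, 2.0, 9.6]
width: 0.007
gripper_force: 4.5
```

Now to the right knob: lift, half open, move over the wing, and look from above first.

>>> drive_tool([
  [1,0,0,5,0],
  [1,0,0,20,0],
  [1,0,0,35,0],
  [0.4,0,0,40,0],
  [0.4,20,0,20,0],
  [0.4,30,-2,0,0],
  [0.4,30,-2,0,0],
  [0.4,30,-2,0,0],
  [0.4,19,-1.6,0,0],
  [0.4,0,0,0,0],
  [0.4,0,0,0,0],
  [0.4,0,0,0,0],
])

```text
clock: 14.37
position: [0.6136, -0.1263, 0.1597]
ee_rot: [-0.092, -3.14, 0.0]
force: [-0.9, -0.6, -0.9]
width: 0.581
gripper_force: 0.0
```

Run:
```python
from h import *
d=get_image('wrist'); save(d,'w2.png'); s=observe()
print(s['position'],s['joints'],s['width'])
k,D=K(d); P=np.array([[.615,-.127,.09],[.4862,-.1195,.054],[.4909,-.0396,.054]])
A=rot(d['attitude']); print(cv2.projectPoints(P,cv2.Rodrigues(A.T)[0],-A.T@np.array(d['xyz']),k,D)[0].reshape(-1,2))
```

```text
[ 0.61340888 -0.12619435  0.15988672] [-0.06866803  0.50130688  0.27420206  1.6669725  -0.15555376  0.99535967
  1.7708108 ] 0.5933878586097011
[[255.08279436 205.77158237]
 [254.79015021  56.81021827]
 [344.09230498  56.41361366]]
```

View pics/w2.png

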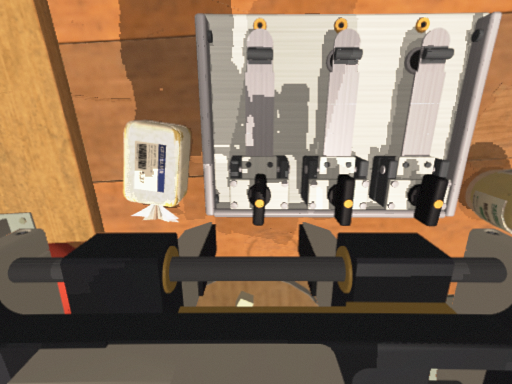

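The wing's yellow dot is at (259.5,204), against a prediction of (255,206), so it lies 2–4 mm to the left. It falls well between the open fingers. I'll shift 1.5 mm, descend, and close gently.

>>> drive_tool([
  [0.4,0,1.5,-15,0],
  [0.4,0,0,-30,0],
  [0.4,0,0,-30,0],
  [0.4,0,0,-12,0],
  [0.4,0,0,-2,0],
  [0.4,0,0,0,0],
  [0.4,0,0,0,0],
])

```text
clock: 15.0
position: [0.615, -0.1248, 0.0726]
ee_rot: [0.091, 3.138, -0.0]
force: [-0.4, -0.2, 0.6]
width: 0.595
gripper_force: 0.0
```

>>> drive_tool([
  [1,0,0,0,0],
  [1,0,0,0,0],
  [1,0,0,0,0],
  [1,0,0,0,0],
  [1,0,0,0,0],
  [1,0,0,0,0],
  [1,0,0,0,0],
  [1,0,0,0,0],
], grip_force=15)

```text
clock: 15.67
position: [0.6143, -0.1244, 0.0711]
ee_rot: [-0.091, -3.14, -0.0]
force: [-0.8, 1.0, 0.3]
width: 0.124
gripper_force: 14.8
```

The wing is gripped (11 mm) and centred. Now turn it clockwise.

>>> drive_tool([
  [1,0,0,0,-0.03],
  [1,0,0,0,-0.08],
  [1,0,0,0,-0.1],
  [1,0,0,0,-0.1],
  [1,0,0,0,-0.1],
  [1,0,0,0,-0.1],
  [1,0,0,0,-0.1],
], grip_force=30)

```text
clock: 16.25
position: [0.614, -0.1248, 0.071]
ee_rot: [-1.039, -2.965, 0.001]
force: [-0.7, -0.5, 1.4]
width: 0.118
gripper_force: 30.0
```

>>> drive_tool([
  [1,0,0,0,-0.1],
  [1,0,0,0,-0.1],
  [1,0,0,0,-0.1],
  [1,0,0,0,-0.1],
  [1,0,0,0,-0.1],
  [1,0,0,0,-0.1],
  [1,0,0,0,-0.1],
  [1,0,0,0,-0.05],
  [1,0,0,0,0],
  [1,0,0,0,0],
])

```text
clock: 17.08
position: [0.6135, -0.1251, 0.071]
ee_rot: [-2.045, -2.385, 0.002]
force: [-4.1, -2.0, 4.8]
width: 0.119
gripper_force: 29.8
```

Run:
```python
from h import *
s=observe(); r=rot(s['ee_rot']); print(s['force'],s['ft_torque'],s['width'],np.arctan2(r[1,1],r[0,1])-np.pi/2+.058)
```

```text
[-4.11643729 -2.03244968  4.80278916] [-0.60221928  1.11461757 -0.1686621 ] 0.11904206002013919 -1.359642325892562
```

>>> drive_tool([
  [1,0,0,0,-0.04],
  [1,0,0,0,-0.03],
  [1,0,0,0,0],
  [1,0,0,0,0],
])

```text
clock: 17.42
position: [0.6135, -0.1252, 0.0711]
ee_rot: [-2.125, -2.313, 0.002]
force: [-4.0, -2.2, 3.5]
width: 0.122
gripper_force: 30.5
```

>>> drive_tool([
  [0.6,0,0,0,0],
  [0.6,0,0,0,0],
  [0.6,0,0,0,0],
  [0.6,0,0,0,0],
  [0.6,0,0,0,0],
])

```text
clock: 17.83
position: [0.6146, -0.1242, 0.071]
ee_rot: [2.127, 2.312, 0.001]
force: [-0.0, 0.2, 0.2]
width: 0.394
gripper_force: 0.0
```

>>> drive_tool([
  [0.6,0,0,10,0],
  [0.6,0,0,25,0],
  [0.6,0,0,30,0],
  [1,0,0,25,0],
  [1,-15,0,0,0.08],
  [1,-30,2,0,0.12],
  [1,-30,2,0,0.12],
  [1,-30,2,0,0.12],
  [1,-24,1.5,0,0.12],
  [1,0,0,0,0.12],
  [1,0,0,0,0.12],
  [1,0,0,0,0.12],
  [1,0,0,0,0.12],
  [1,0,0,0,0.12],
  [1,0,0,0,0.12],
  [1,0,0,0,0.12],
  [1,0,0,0,0.1],
  [1,0,0,0,0],
  [1,0,0,0,0],
], grip_force=10)

```text
clock: 19.42
position: [0.4854, -0.1173, 0.1616]
ee_rot: [-0.013, 3.141, 0.0]
force: [-0.6, -0.4, 0.3]
width: 0.004
gripper_force: 0.0
```

Run:
```python
from h import *
s=observe(); r=rot(s['ee_rot']); print(s['position'],s['force'],s['width'],np.arctan2(r[1,1],r[0,1])-np.pi/2+.058)
d=get_image('wrist');save(d,'w3.png')
d=get_image('top');a=d['image'][145:255,165:315]
cv2.imwrite('pics/t3.png',np.hstack([cv2.resize(a,None,fx=3,fy=3,interpolation=cv2.INTER_CUBIC)[:,:,::-1],cv2.resize(cv2.imread('pics/w3.png')[:330],(340,330))]))
```

```text
[ 0.4854053  -0.11726579  0.16160483] [-0.55027235 -0.44415141  0.34523442] 0.004292489100812405 0.06636268111892346
```

View pics/t3.png

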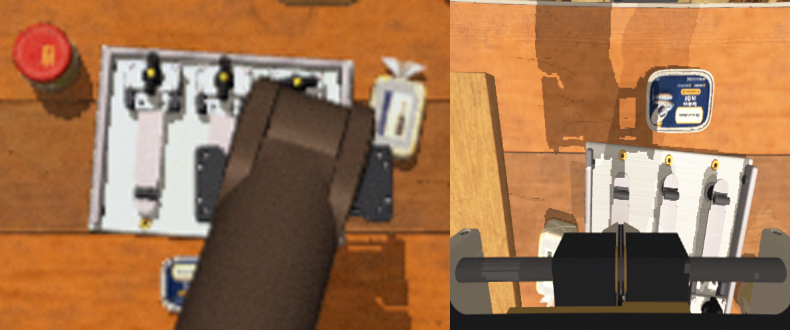

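The right knob's wing (top view, about (295,82)) now lies across its leaf; the other two are still in line, and the jar, block and tin are in place. Now the check press.

>>> drive_tool([
  [1,0,-0.8,-20,-0.065],
  [1,0,0,-30,0],
  [1,0,0,-25,0],
  [1,0,0,-10,0],
  [1,0,0,0,0],
  [1,0,0,0,0],
])

```text
clock: 20.02
position: [0.4853, -0.1179, 0.0763]
ee_rot: [-0.085, -3.14, 0.0]
force: [0.6, -0.4, 0.6]
width: 0.005
gripper_force: 0.0
```

>>> drive_tool([
  [1,0,0,-3,0],
  [1,0,0,-3,0],
  [1,0,0,-3,0],
  [1,0,0,-3,0],
  [1,0,0,-3,0],
  [1,0,0,-3,0],
  [1,0,0,0,0],
  [1,0,0,0,0],
])

```text
clock: 20.68
position: [0.485, -0.1178, 0.0579]
ee_rot: [-0.083, -3.14, -0.0]
force: [-2.5, -0.1, 3.5]
width: 0.007
gripper_force: 1.8
```

>>> drive_tool([
  [1,0,0,-2,0],
  [1,0,0,-2,0],
  [1,0,0,-2,0],
  [1,0,0,-2,0],
  [1,0,0,-1,0],
  [1,0,0,0,0],
  [1,0,0,0,0],
])

```text
clock: 21.27
position: [0.4847, -0.1177, 0.0489]
ee_rot: [-0.083, -3.139, -0.0]
force: [-3.8, 0.6, 6.2]
width: -0.0
gripper_force: 3.4
```

>>> drive_tool([
  [1,0,0,-1,0],
  [1,0,0,-1,0],
  [1,0,0,0,0],
  [1,0,0,0,0],
])

```text
clock: 21.6
position: [0.4846, -0.1177, 0.0469]
ee_rot: [-0.083, -3.139, -0.0]
force: [-3.8, -0.2, 6.9]
width: 0.002
gripper_force: 3.7
```

>>> drive_tool([
  [1,0,0,-1,0],
  [1,0,0,-1,0],
  [1,0,0,-1,0],
  [1,0,0,-1,0],
  [1,0,0,0,0],
  [1,0,0,0,0],
])

```text
clock: 22.1
position: [0.4846, -0.1178, 0.043]
ee_rot: [-0.083, -3.139, -0.0]
force: [-4.9, 0.2, 8.7]
width: 0.002
gripper_force: 4.3
```

>>> drive_tool([
  [1,0,0,-1,0],
  [1,0,0,0,0],
  [1,0,0,0,0],
])

```text
clock: 22.35
position: [0.4846, -0.1177, 0.042]
ee_rot: [-0.083, -3.139, -0.001]
force: [-5.1, 0.9, 8.9]
width: 0.003
gripper_force: 4.5
```

>>> drive_tool([
  [1,0,0,-0.7,0],
  [1,0,0,0,0],
  [1,0,0,0,0],
])

```text
clock: 22.6
position: [0.4845, -0.1177, 0.0413]
ee_rot: [-0.083, -3.139, -0.001]
force: [-5.9, -0.5, 9.1]
width: 0.003
gripper_force: 4.6
```

>>> drive_tool([
  [1,0,0,-0.5,0],
  [1,0,0,-0.4,0],
  [1,0,0,0,0],
  [1,0,0,0,0],
  [1,0,0,0,0],
  [1,0,0,0,0],
])

```text
clock: 23.1
position: [0.4846, -0.1178, 0.0406]
ee_rot: [-0.083, -3.139, -0.001]
force: [-5.9, -0.3, 11.1]
width: 0.004
gripper_force: 5.9
```

>>> drive_tool([
  [1,0,0,5,0],
  [1,0,0,20,0],
  [1,0,0,35,0],
  [1,0,0,40,0],
  [1,0,0,40,0],
  [1,-10,30,20,0],
  [1,-10,35,0,0],
  [1,-10,35,0,0],
  [1,-10,35,0,0],
  [1,-10,35,0,0],
  [1,-10,35,0,0],
  [1,-10,35,0,0],
  [1,-10,35,0,0],
  [1,-10,35,0,0],
  [1,0,35,0,0],
  [1,0,35,0,0],
  [1,0,0,0,0],
  [1,0,0,0,0],
])

```text
clock: 24.6
position: [0.395, 0.2645, 0.2001]
ee_rot: [0.077, 3.14, 0.001]
force: [0.6, -1.0, 0.3]
width: 0.007
gripper_force: 0.0
```

Run:
```python
from h import *
d=get_image('top');a=d['image'][145:255,165:315]
cv2.imwrite('pics/t4.png',cv2.resize(a,None,fx=4,fy=4,interpolation=cv2.INTER_CUBIC)[:,:,::-1])
```

```text
(no output)
```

View pics/t4.png

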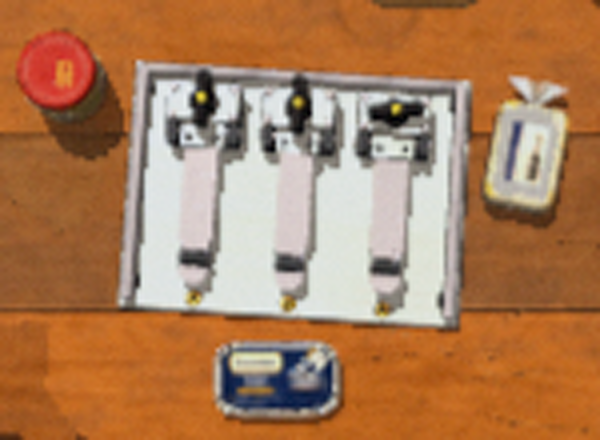

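The right wing at (396,108) is fully crosswise and the other two are untouched. All three leaves are free and the jar, block and tin haven't moved.

```bash
python3 -c "
from cell import arm; print(arm.sign_off())"
```

```text
the job is handed in; nothing more can be done
None
```

The job is handed in: the right leaf was the soft one, its knob is turned fully clockwise, and it now meets its stop at about 9–11 N like the other two; all leaves are free and nothing around the head moved.

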